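Shut the conditioning box and lock its bolt

ROBOT

A 6-joint arm with a two-finger parallel gripper is mounted at the origin on a cart in front of the work surface, level with it; the furniture and walls round the work are solid. World frame = base frame: x ahead of the robot, y to its left, z up, the work surface at z = 0. Lengths are in m, angles in rad, forces in N, time in s.
With the tool pointing down it reaches from about 0.425 to 0.95 m from the base axis. Payload 3.5 kg.
Tool frame: the origin (TCP) lies on the mounting face of the last link; the fingertips stand 173 mm ahead of it and the grasp point (between the pads) lies 155 mm ahead of it; z points along the fingers, x is the direction in which the jaws open and shut, and the axes are right-handed (so a half turn about z gives the same grasp; the last joint's range is limited). The gripper opens to 85 mm and grips with 20 to 120 N. Pads are 22 mm wide; open, the fingers measure 114 mm over their backs; the gripper's body (76 mm by 85 mm) begins 54 mm behind the grasp point. The pads swing forward as they close: fully open they stand 13 mm farther back than shut.
Start: joints at [0.994, 0.286, 1.577, -0, 1.279, -0.15], TCP at [0.279, 0.614, 0.405] pointing down, gripper open.
Joint ranges: [-2.77, 2.77], [-0.9, 2.22], [0.21, 2.48], [-1.53, 4.67], [0.24, 2.81], [-2.84, 2.84]. Speed limits (rad/s): [2.79, 2.79, 3.14, 3.14, 3.14, 3.14].

INTERFACE

Orientations are given as a unit quaternion [x, y, z, w].
In Python, from plant import get_state, read_camera, sign_off gives the robot as it stands.
- The arm moves only by the shell command python3 -m jog 'ROWS' [FORCE]. ROWS is JSON, a list of rows, each an object of numbers: "grip": the closure, from 0 (fully open) to 1 (shut); "x", "y", "z": the shift along the tool's x, y, z in mm; "rx", "ry", "rz": the turn, a rotation vector about the tool's x, y, z in degrees. A call has 1 to 8 rows; each row shifts and turns the commanded pose from where the row before left it, along the tool's axes as they then stand; what a row does not reach is not made up. A row lasts 1/12 s, in which the tool goes at most 41.7 mm and 7.16 degrees, less where a joint would pass 70% of its speed; a pose out of reach is approached as far as the arm can. A call with a gripper value outside its range is refused whole. The fingers move at their own pace and stop on an object; FORCE is the grip in N (left out, the last holds). Time passes only in rows, so rows that do not move let the fingers close. It gives the time, the measured TCP pose, the force and the opening at its end, in the units of the state.
- get_state(): the state, without advancing time (a new reading comes with each control period).
- read_camera(name): name is "scene" or "side" or "wrist"; returns a dict with "frame" (420x560x3 uint8, red, green, blue), "intrinsics" (3x3 intrinsics, pixels), "R" (3x3) and "t" (3): a world point X has camera coordinates R X + t. Camera axes: x right, y down, z forward; pixel columns grow to the right and rows downward; lengths in m; the calibration is good to about 2 mm. A picture is of the moment at which its call begins. There is no depth.
- sign_off(): hands the job in, once; it reports no verdict.
The state is a dict: "time": time; "qpos": joint angles; "dq": joint speeds; "joint_efforts": joint torques, N m; "eef_pos": TCP position; "tcp_rot": TCP orientation; "contact_force": force on the tool from outside, world axes, zero at the start; "wrist_torque": the same for the moment, N m; "opening": opening from 0.0 (shut) to 1.0 (fully open).
Only numpy, scipy, OpenCV 4.12 (cv2) and the standard library are available. Lean on these libraries where they do the work, as an engineer would, in place of code of your own. Each camera call takes 0.05 s, during which the arm holds its last target.

TASK

The lid of the white conditioning box stands ajar over its two cakes: push it fully shut, then push the upright bolt handle along its slot until the bolt is fully home in the keeper on the lid, and push the handle over into the short leg of the slot, down as far as it goes, so that the bolt is locked. Work only by pushing with the fingertips, without gripping, lifting or forcing anything. Do not raise the lid, leave the cakes in the box and do not disturb the beaker or the pale cake beside it.

Things in the scene. Friction and masses are not known exactly. Their poses are not given: they have to be found in the camera images.
- box: white metal box fixed to the worktop, 160 (x) by 290 (y) by 78 mm high. Origin: centre of its underside, on the worktop; x points to its back (hinge side of the lid), y to its left, z up. Right part (y -145 to 41 mm): chamber under an aluminium lid, with louvres in front. Left part (y 41 to 145 mm): closed deck with a grey cover, 78 mm above the worktop, that carries a steel barrel bolt, with a round gauge in front
- slot_corner (a point): point on the bolt's axis below the corner of its L-shaped slot: x -25, y 80, z 93 mm in the box's frame. The axis runs along the box's y. The barrel is a tube 22 mm thick, y 52 to 138 mm. The slot, 9.4 mm wide, has its long leg along the top of the barrel, from y = 122 mm to this corner, and its short leg from the corner down the barrel's front (-x) side
- keeper (a point): centre of the bore of the keeper, a steel bridge 12 mm wide (y), 44 mm long (x) on the lid, its top 28 mm above the lid; with the lid shut it is in line with the bolt's axis, at x -25, y 28, z 93 mm in the box's frame
- lid_front (a point): point on the lid's top face, mid-way along its front edge, 15 mm in from it: a good place to push. Lid shut: x -65, y -52, z 78 mm in the box's frame. Lid 6 mm thick, 158 by 184 mm, with a 60 mm wide tab in front; hinge line along the box's y at x = 78, z = 78 mm. It stays at any angle and takes 1 to 4 N here to push down; when open its front edge is highest
- lid (a joint): angle of the lid, rad: 0 is shut (top face level with the deck), positive is open; at most 1.2
- knob (a point): centre of the black ball knob, 17 mm in diameter, at the end of the bolt's handle, 42 mm from the bolt's axis (z = 135 mm with the handle upright); it moves with the handle. The steel stem below it is 7 mm thick and free from 11 mm (outside of the barrel) to 31 mm from the axis
- bolt (a joint): slide of the bolt, m: 0 is drawn back (handle at y = 122 mm of the box), growing towards the lid along the box's -y; at 0.042 (1 mm play either way) the handle is at the corner of the slot and the bolt's nose stands 9 mm out of the keeper. It stays where it is left and takes about 2 N to push. The keeper lets it in only with the lid shut
- handle (a joint): turn of the handle about the bolt's axis, rad: 0 is upright (play 0.2 either way in the long leg); positive leans to the box's front (-x), which only the corner lets it do; 1.45 is the end of the short leg, the handle almost level over the deck, knob centre 5 mm above the axis. It stays where it is left and takes about 1 N at the knob to turn
- cake_a_mid (a point): centre of the round brown cake, 56 mm across and 36 mm high, in the right half of the chamber
- cake_b_mid (a point): centre of the round brown cake, 54 mm across and 37 mm high, in the left half of the chamber
- beaker_mid (a point): centre (half-way up) of the clear beaker, 79 by 87 mm over the rim, 100 mm high, that stands left of the box
- spare_cake_mid (a point): centre of the pale round cake, 48 mm across and 35 mm high, that stands left of the box

How it is judged:
On the way, in this order (a step that is already met when the one before it is completed fails the run):
1. the lid is fully shut (value of joint lid below 0.03 rad and value of joint bolt below 0.025 m), for 0.2 s.
2. the bolt is fully home through the keeper (value of joint bolt above 0.0395 m), for 0.1 s.
3. the handle is turned down to the end of the slot's short leg (value of joint handle above 1.3 rad), for 0.1 s.
At the end, for the whole second after the job is handed in: The lid is shut (within 0.03 rad), the bolt is home (at least 38.5 mm of its 42 mm), its handle lies in the short leg of the slot (at least 1.3 of 1.45 rad), all at rest, and both cakes stand in the box (value of joint lid below 0.03 rad and value of joint bolt above 0.0385 m and value of joint handle above 1.3 rad and velocity of joint handle below 0.05 rad/s and velocity of joint bolt below 0.01 m/s and z of each of cake_a_mid, cake_b_mid in the frame of box below 0.04 m); the robot touches nothing.
It fails at once if the lid was raised (value of joint lid above 0.85 rad).
It fails at once if a cake in the box was lifted (z of any of cake_a_mid, cake_b_mid in the frame of box above 0.045 m).
It fails at once if the beaker or the pale cake was moved (distance of any of beaker_mid, spare_cake_mid from where it was at the start of the episode above 0.015 m).
It fails at once if the bolt or its handle was gripped or forced (contact force between the fingers and bolt above 35 N).
It also fails if it takes over 48 s, if anything falls off the work surface, if the arm or the gripper's body presses on something with over 40 N, if the wrist force passes 120 N, or if a joint passes its speed limit or range.

## Working session

There is one attempt and no reset: what is moved stays moved. The work goes in short steps, Python scripts to look and compute and a shell command to move; the robot and the scene stay as the last step left them, time stands still between calls to the robot, and variables do not carry over. Pictures are saved under pics/ and viewed, and the job is handed in when it is done.

```bash
ls; mkdir -p pics; python3 - <<'E'
from plant import get_state, read_camera
import cv2
s=get_state()
for k in s: print(k,s[k])
for n in ("scene","side","wrist"):
    c=read_camera(n); cv2.imwrite(f"pics/{n}0.png",c["frame"][:,:,::-1])
    print(n,c["intrinsics"],c["R"],c["t"])
E
```

```text
pics
time 0.0
qpos [ 9.94005416e-01  2.87196297e-01  1.57818599e+00  3.65063225e-06
  1.27858707e+00 -1.50002315e-01]
dq [ 0.00018247 -0.0002154   0.00152058 -0.00259763  0.00059722  0.00191703]
joint_efforts [ 4.10802149e-04 -4.05977726e+01 -2.92630291e+01 -6.61095669e-05
  5.70499702e-03  6.68817854e-07]
eef_pos [0.27925213 0.61425182 0.40332139]
tcp_rot [ 8.40817628e-01  5.41317194e-01 -1.08481554e-03  4.85140157e-04]
contact_force [-0.86197802 -0.17090762  0.52371094]
wrist_torque [-0.03377251 -0.01960599 -0.01194996]
opening 0.9966656046915746
scene [[516.91821023   0.         278.17041317]
 [  0.         516.91821023 212.13975077]
 [  0.           0.           1.        ]] [[ 0.67617955 -0.73668302 -0.00890779]
 [-0.46290473 -0.41541827 -0.78303695]
 [ 0.57314957  0.53359703 -0.62191139]] [-0.20076966  0.39716375  0.68236632]
side [[517.95474716   0.         275.86336327]
 [  0.         517.95474716 205.7000693 ]
 [  0.           0.           1.        ]] [[-0.99906773  0.04030297  0.01547075]
 [ 0.01434738  0.64797643 -0.76152524]
 [-0.04071641 -0.76059333 -0.64795059]] [ 0.51144023 -0.05530607  1.41220885]
wrist [[332.0413598    0.         280.00704149]
 [  0.         332.0413598  210.93953901]
 [  0.           0.           1.        ]] [[ 0.41301367  0.91072199 -0.0022737 ]
 [ 0.87961963 -0.39825931  0.26011312]
 [ 0.23598522 -0.10943026 -0.96557547]] [-0.674398   -0.03490308  0.37840404]
```

View pics/scene0.png

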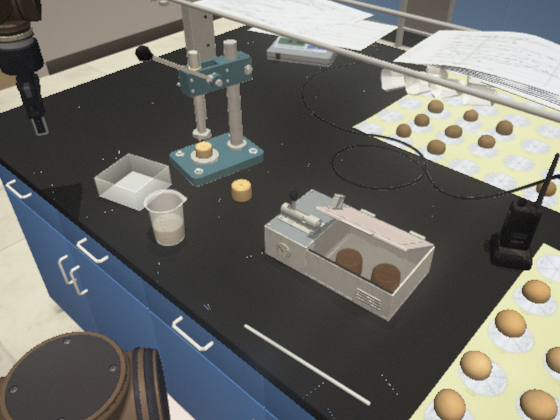

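View pics/side0.png

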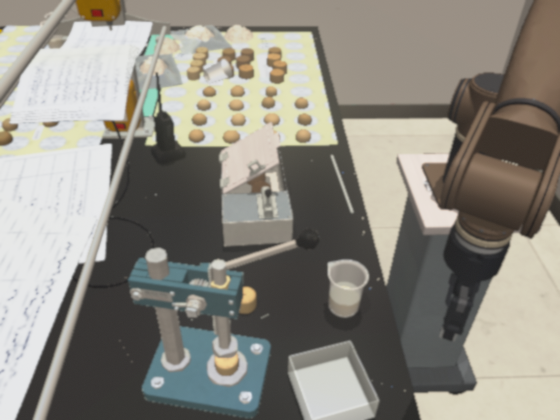

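View pics/wrist0.png

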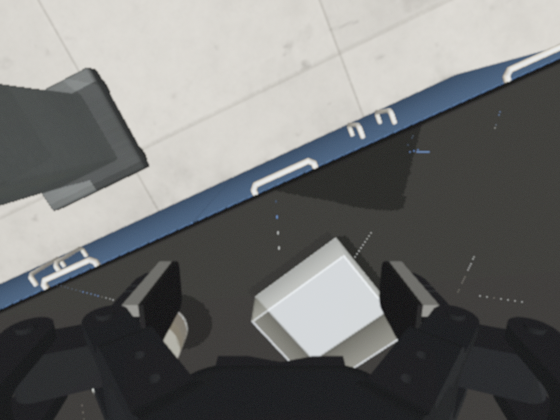

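The box shows in the scene view at about (265–433, 193–312) and in the side view at (220–290, 125–245). The lid is ajar, and the bolt is on the deck at about (300,212). I'll enlarge both.

```bash
python3 - <<'E'
import cv2
a=cv2.imread("pics/scene0.png")[180:320,255:445]; cv2.imwrite("pics/z1.png",cv2.resize(a,None,fx=4,fy=4,interpolation=cv2.INTER_CUBIC))
a=cv2.imread("pics/side0.png")[110:255,200:320]; cv2.imwrite("pics/z2.png",cv2.resize(a,None,fx=4,fy=4,interpolation=cv2.INTER_CUBIC))
E
```

```text
(no output)
```

View pics/z1.png

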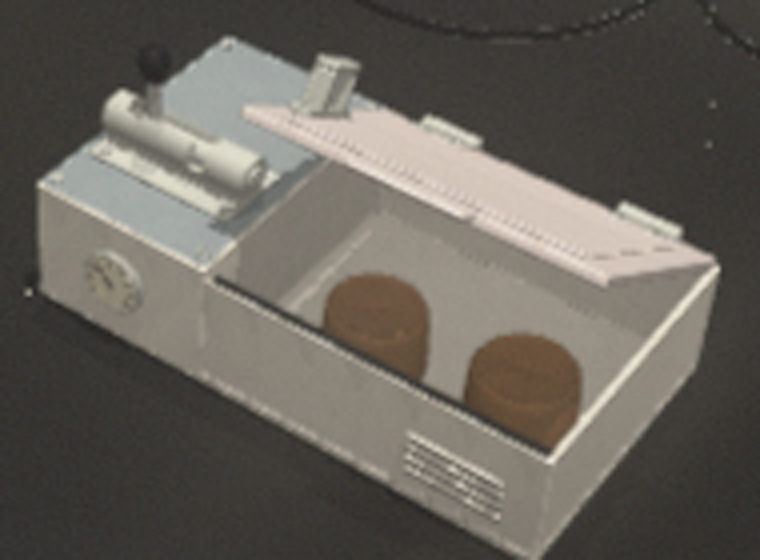

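View pics/z2.png

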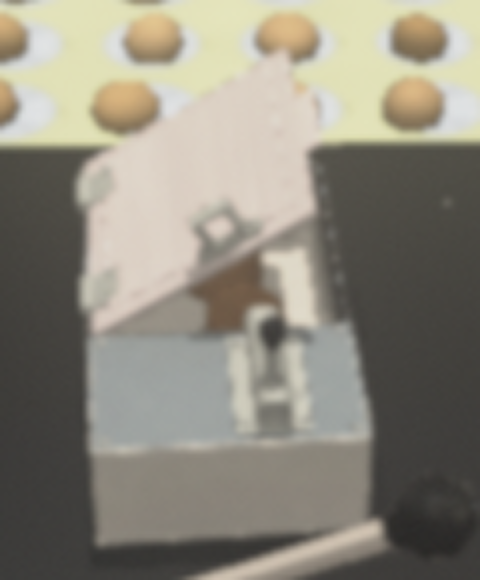

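```bash
cat > h.py <<'E'
import numpy as np
from scipy.optimize import least_squares
from plant import get_state, read_camera
K={};
def cams():
    for n in ("scene","side"):
        c=read_camera(n); K[n]=(np.array(c["intrinsics"]),np.array(c["R"]),np.array(c["t"]))
def proj(n,X):
    k,R,t=K[n]; p=k@(R@np.asarray(X)+t); return p[:2]/p[2]
def ray(n,uv):
    k,R,t=K[n]; return -R.T@t, R.T@np.linalg.solve(k,[uv[0],uv[1],1])
def onz(n,uv,z):
    o,d=ray(n,uv); return o+d*(z-o[2])/d[2]
def tri(a,b):
    r=least_squares(lambda X:np.r_[proj("scene",X)-a,proj("side",X)-b],[.5,.1,.1]); return r.x,r.fun
def w(box,p):
    x,y,a=box; c,s=np.cos(a),np.sin(a); return np.array([x+c*p[0]-s*p[1],y+s*p[0]+c*p[1],p[2]])
E
python3 - <<'E'
from h import *
cams()
S=lambda u,v:np.array([u/4+255,v/4+180]); D=lambda u,v:np.array([u/4+200,v/4+110])
obs=[("scene",(-.08,.145,.078),S(40,185)),("scene",(.08,.145,.078),S(230,40)),("scene",(-.08,-.145,.078),S(548,460)),("scene",(.08,-.145,.078),S(716,265)),
("scene",(-.08,.145,0),S(38,290)),("scene",(-.08,-.145,0),S(545,557)),
("side",(.08,.145,.078),D(92,448)),("side",(-.08,.145,.078),D(370,437)),("side",(.08,.145,0),D(98,545)),("side",(-.08,.145,0),D(368,523))]
for n,p,u in obs: print(n,p,onz(n,u,p[2]).round(4))
r=least_squares(lambda b:np.concatenate([proj(n,w(b,p))-u for n,p,u in obs]),[.5,-.1,0])
print(r.x,np.degrees(r.x[2]));print(r.fun.reshape(-1,2).round(1))
b=r.x
k,e=tri(S(155,62),D(270,330)); print("knob",k,e); 
def inv(p):
    c,s=np.cos(b[2]),np.sin(b[2]); d=p[:2]-b[:2]; return np.array([c*d[0]+s*d[1],-s*d[0]+c*d[1],p[2]])
print("knob box",inv(k))
for th in (.3,.4,.5,.6,.7):
    def L(x,y): d=.078-x; return w(b,(.078-d*np.cos(th),y,.078+d*np.sin(th)))
    print(th,[(4*(proj("scene",L(-.08,y))-[255,180])).round() for y in (.041,-.145)],[(4*(proj("side",L(-.08,y))-[200,110])).round() for y in (.041,-.145)])
for p in ((-.065,-.052,.078),(-.025,.122,.135),(-.025,.08,.135),(-.067,.08,.098)): print(p,w(b,p).round(4),(4*(proj("scene",w(b,p))-[255,180])).round())
E
```

```text
scene (-0.08, 0.145, 0.078) [0.4824 0.2045 0.078 ]
scene (0.08, 0.145, 0.078) [0.6385 0.2123 0.078 ]
scene (-0.08, -0.145, 0.078) [ 0.4953 -0.0804  0.078 ]
scene (0.08, -0.145, 0.078) [ 0.6521 -0.0716  0.078 ]
scene (-0.08, 0.145, 0) [ 0.4862  0.2123 -0.    ]
scene (-0.08, -0.145, 0) [ 0.5119 -0.0798  0.    ]
side (0.08, 0.145, 0.078) [0.6414 0.2196 0.078 ]
side (-0.08, 0.145, 0.078) [0.4838 0.2139 0.078 ]
side (0.08, 0.145, 0) [0.6418 0.2185 0.    ]
side (-0.08, 0.145, 0) [0.4816 0.2039 0.    ]
[0.57152953 0.06865338 0.06075262] 3.4808689884150024
[[-1.3 -1. ]
 [-0.9 -1.9]
 [ 2.  -1.5]
 [ 2.  -2.2]
 [ 0.2  1.7]
 [-3.   4. ]
 [-0.5 -0.4]
 [ 0.3 -1.6]
 [-0.3 -0.1]
 [-0.4  1.4]]
knob [0.54084053 0.18180803 0.13197355] [-0.27392215  0.1869903  -0.30788034 -0.22859298]
knob box [-0.02376217  0.11480919  0.13197355]
0.3 [array([216., 186.]), array([579., 366.])] [array([340., 257.]), array([308.,  88.])]
0.4 [array([224., 155.]), array([591., 333.])] [array([332., 237.]), array([300.,  69.])]
0.5 [array([234., 123.]), array([604., 299.])] [array([321., 218.]), array([290.,  51.])]
0.6 [array([245.,  90.]), array([618., 263.])] [array([307., 200.]), array([278.,  33.])]
0.7 [array([259.,  58.]), array([634., 228.])] [array([291., 182.]), array([263.,  17.])]
(-0.065, -0.052, 0.078) [0.5098 0.0128 0.078 ] [389. 339.]
(-0.025, 0.122, 0.135) [0.5392 0.1889 0.135 ] [141.  53.]
(-0.025, 0.08, 0.135) [0.5417 0.147  0.135 ] [210.  86.]
(-0.067, 0.08, 0.098) [0.4998 0.1444 0.098 ] [155. 190.]
```

```bash
python3 - <<'E'
from h import *
cams()
S=lambda u,v:np.array([u/4+255,v/4+180]); D=lambda u,v:np.array([u/4+200,v/4+110])
obs=[("scene",(-.08,.145,.078),S(40,185)),("scene",(.08,.145,.078),S(230,40)),("scene",(-.08,-.145,.072),S(548,460)),("scene",(.08,-.145,.072),S(716,265)),
("scene",(-.08,.145,0),S(38,290)),
("side",(.08,.145,.078),D(92,448)),("side",(-.08,.145,.078),D(370,437)),("side",(.08,.145,0),D(98,545)),("side",(-.08,.145,0),D(368,523))]
r=least_squares(lambda b:np.concatenate([proj(n,w(b,p))-u for n,p,u in obs]),[.5,-.1,0],loss="soft_l1")
b=r.x;print(b,np.degrees(b[2]));print(np.array([proj(n,w(b,p))-u for n,p,u in obs]).round(1))
import cv2
a=cv2.imread("pics/z1.png")
B=[(-.08,.145,.078),(.08,.145,.078),(.08,.041,.078),(-.08,.041,.078),(-.025,.138,.104),(-.025,.052,.104),(-.025,.122,.135),(-.08,-.145,.072),(.08,-.145,.072),(-.08,-.145,0),(-.08,.145,0)]
for p in B:
    q=4*(proj("scene",w(b,p))-[255,180])+1.5; cv2.circle(a,tuple(int(v) for v in q),3,(0,0,255),1)
a2=cv2.imread("pics/z2.png")
for p in B:
    q=4*(proj("side",w(b,p))-[200,110])+1.5; cv2.circle(a2,tuple(int(v) for v in q),3,(0,0,255),1)
cv2.imwrite("pics/z3.png",a);cv2.imwrite("pics/z4.png",a2)
np.save("box.npy",b)
E
```

```text
[0.57098597 0.069527   0.05680287] 3.254564765070496
[[-1.7 -1.3]
 [-1.1 -2. ]
 [ 0.6  0.9]
 [ 0.9  0.3]
 [-0.2  1.4]
 [-0.6 -0.2]
 [ 0.3 -1.2]
 [-0.3  0.1]
 [-0.4  1.7]]
```

View pics/z3.png

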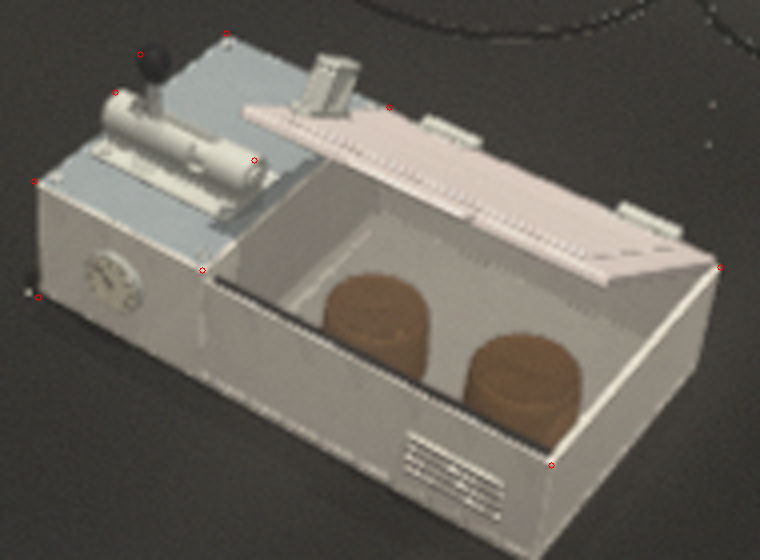

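View pics/z4.png

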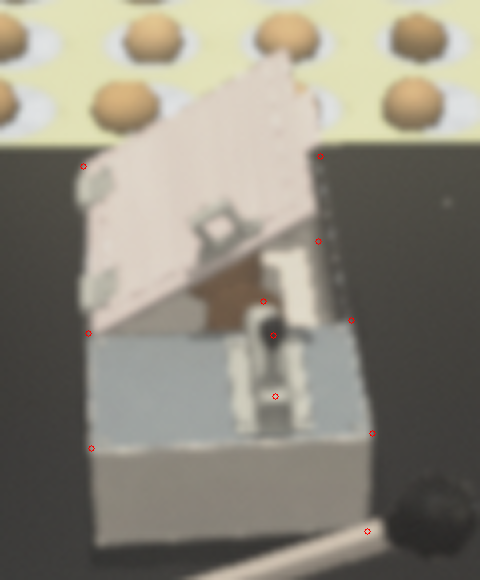

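```bash
python3 - <<'E'
from h import *
cams(); b=np.load("box.npy")
for n,a,c in (("press knob",(143,52),(308,238)),("post top",(230,43),(157,258)),("post2",(194,55),(219,270))):
    X,e=tri(a,c); print(n,X.round(3),e.round(1))
print("press base", onz("scene",(262,155),0).round(3),onz("scene",(180,150),0).round(3),onz("scene",(200,180),0).round(3))
print("beaker",onz("scene",(168,238),0).round(3),"spare",onz("scene",(241,192),.02).round(3))
for p in ((-.05,-.052,.16),(-.06,-.052,.078),(-.025,.165,.12),(-.025,.114,.135),(-.025,.08,.135)): print(p,w(b,p).round(4))
E
python3 -m jog '[{"grip":1,"rz":-7},{"grip":1,"rz":-7},{"grip":1,"rz":-7},{"grip":1,"rz":-6.7}]' 20
```

```text
press knob [0.492 0.546 0.34 ] [-0.1  0.  -0.1 -0. ]
post top [0.719 0.538 0.296] [-0.8  0.7 -0.5 -0.5]
post2 [0.625 0.558 0.289] [-1.3  0.9 -0.8 -0.6]
press base [0.755 0.479 0.   ] [0.626 0.662 0.   ] [0.569 0.513 0.   ]
beaker [0.38  0.398 0.   ] spare [0.584 0.381 0.02 ]
(-0.05, -0.052, 0.16) [0.524  0.0148 0.16  ]
(-0.06, -0.052, 0.078) [0.514  0.0142 0.078 ]
(-0.025, 0.165, 0.12) [0.5367 0.2328 0.12  ]
(-0.025, 0.114, 0.135) [0.5396 0.1819 0.135 ]
(-0.025, 0.08, 0.135) [0.5415 0.148  0.135 ]$[0]: bad value
```

```bash
python3 -m jog '[{"grip":1,"x":0,"y":0,"z":0,"rx":0,"ry":0,"rz":-7},{"grip":1,"x":0,"y":0,"z":0,"rx":0,"ry":0,"rz":-7},{"grip":1,"x":0,"y":0,"z":0,"rx":0,"ry":0,"rz":-7},{"grip":1,"x":0,"y":0,"z":0,"rx":0,"ry":0,"rz":-6.7}]' 20
```

```text
time: 0.78
eef_pos: [0.2794, 0.6145, 0.4048]
tcp_rot: [0.685, 0.729, 0.0, -0.0]
contact_force: [0.4, 0.1, 0.1]
opening: 0.454
```

```bash
python3 -m jog '[{"grip":1,"x":-38,"y":13,"z":0,"rx":0,"ry":0,"rz":0},{"grip":1,"x":-38,"y":13,"z":0,"rx":0,"ry":0,"rz":0},{"grip":1,"x":-38,"y":13,"z":0,"rx":0,"ry":0,"rz":0},{"grip":1,"x":-38,"y":13,"z":0,"rx":0,"ry":0,"rz":0},{"grip":1,"x":-38,"y":13,"z":0,"rx":0,"ry":0,"rz":0},{"grip":1,"x":-38,"y":13,"z":0,"rx":0,"ry":0,"rz":0},{"grip":1,"x":-38,"y":13,"z":0,"rx":0,"ry":0,"rz":0},{"grip":1,"x":-38,"y":13,"z":0,"rx":0,"ry":0,"rz":0}]' 20
python3 -m jog '[{"grip":1,"x":-38,"y":13,"z":0,"rx":0,"ry":0,"rz":0},{"grip":1,"x":-38,"y":13,"z":0,"rx":0,"ry":0,"rz":0},{"grip":1,"x":-38,"y":13,"z":0,"rx":0,"ry":0,"rz":0},{"grip":1,"x":-38,"y":13,"z":0,"rx":0,"ry":0,"rz":0},{"grip":1,"x":-38,"y":13,"z":0,"rx":0,"ry":0,"rz":0},{"grip":1,"x":-38,"y":13,"z":0,"rx":0,"ry":0,"rz":0},{"grip":1,"x":-38,"y":13,"z":0,"rx":0,"ry":0,"rz":0},{"grip":1,"x":0,"y":0,"z":0,"rx":0,"ry":0,"rz":0}]' 20
python3 - <<'E'
from h import *
import cv2
for n in ("scene","side","wrist"): cv2.imwrite(f"pics/{n}1.png",read_camera(n)["frame"][:,:,::-1])
s=get_state();print(s["eef_pos"],s["qpos"])
E
```

```text
time: 1.45
eef_pos: [0.4006, 0.315, 0.4051]
tcp_rot: [0.687, 0.727, 0.0, 0.0]
contact_force: [0.9, 0.2, 0.1]
opening: -0.003
time: 2.12
eef_pos: [0.5082, 0.0512, 0.4053]
tcp_rot: [0.689, 0.725, -0.0, 0.002]
contact_force: [0.0, 0.5, 0.2]
opening: 0.0
[0.50632946 0.05612952 0.40469828] [-8.90511072e-02 -8.36940384e-02  1.97729932e+00  5.10352970e-04
  1.24837923e+00 -1.71528768e+00]
```

View pics/scene1.png

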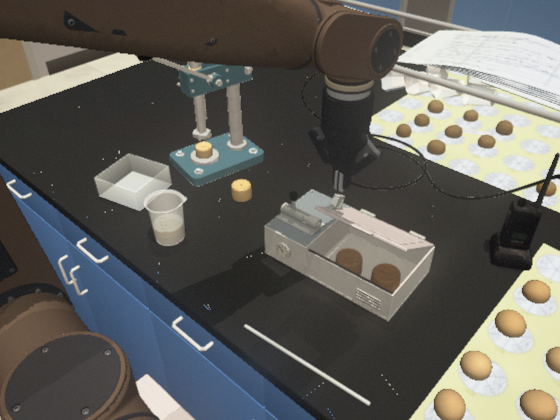

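View pics/wrist1.png

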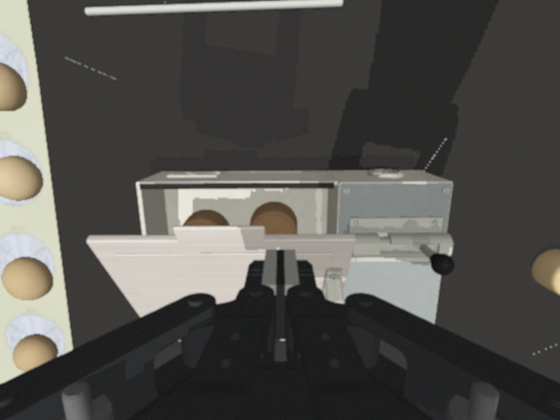

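The wrist view shows the deck at (337–452, 182–300), the knob at (441,264) and the lid's front edge at row ~240. I'll zoom in to refine the pose.

```bash
python3 - <<'E'
import cv2
a=cv2.imread("pics/wrist1.png")[160:310,300:480]; cv2.imwrite("pics/z5.png",cv2.resize(a,None,fx=4,fy=4,interpolation=cv2.INTER_CUBIC))
E
```

```text
(no output)
```

View pics/z5.png

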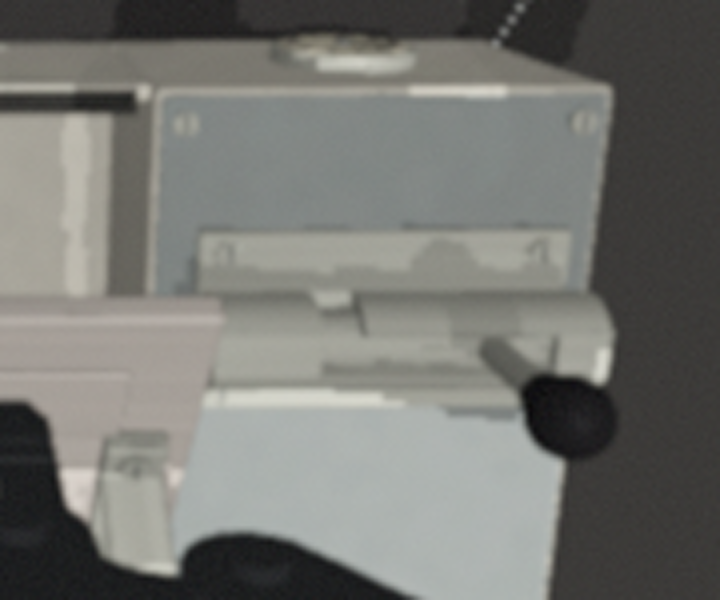

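```bash
python3 - <<'E'
from h import *
cams()
c=read_camera("wrist"); K["wrist"]=(np.array(c["intrinsics"]),np.array(c["R"]),np.array(c["t"]))
S=lambda u,v:np.array([u/4+255,v/4+180]); D=lambda u,v:np.array([u/4+200,v/4+110]); W=lambda u,v:np.array([u/4+300,v/4+160])
obs=[("scene",(-.08,.145,.078),S(40,185)),("scene",(.08,.145,.078),S(230,40)),("scene",(-.08,-.145,.072),S(548,460)),("scene",(.08,-.145,.072),S(716,265)),
("scene",(-.08,.145,0),S(38,290)),
("side",(.08,.145,.078),D(92,448)),("side",(-.08,.145,.078),D(370,437)),("side",(.08,.145,0),D(98,545)),("side",(-.08,.145,0),D(368,523)),
("wrist",(-.08,.145,.078),W(610,90)),("wrist",(-.08,.041,.078),W(153,92))]
print(onz("wrist",W(610,90),.078),onz("wrist",W(153,92),.078))
r=least_squares(lambda b:np.concatenate([proj(n,w(b,p))-u for n,p,u in obs]),[.5,-.1,0],loss="soft_l1")
b=r.x;print(b,np.degrees(b[2]));print(np.array([proj(n,w(b,p))-u for n,p,u in obs]).round(1))
def inv(p):
    c,s=np.cos(b[2]),np.sin(b[2]); d=p[:2]-b[:2]; return np.array([c*d[0]+s*d[1],-s*d[0]+c*d[1],p[2]])
uv={"scene":S(155,62),"side":D(270,330),"wrist":W(570,413)}
q=least_squares(lambda X:np.concatenate([proj(n,X)-uv[n] for n in uv]),[.5,.1,.1]);print("knob",q.x,q.fun.round(1),inv(q.x))
np.save("box.npy",b)
for p in ((-.05,-.052,.16),(-.06,-.052,.078),(-.025,.165,.12),(-.025,.114,.135),(-.025,.08,.135)): print(p,w(b,p).round(4))
s=get_state(); x=s["eef_pos"]; print(x, inv(np.array(x)))
E
```

```text
[0.48478173 0.2125734  0.078     ] [0.49131109 0.10960471 0.078     ]
[0.57216126 0.07145068 0.05215008] 2.987979482726321
[[-1.9 -2.2]
 [-1.1 -2.7]
 [-0.4  0.1]
 [ 0.3 -0.2]
 [-0.4  0.4]
 [-1.4  0.3]
 [-0.4 -0.5]
 [-1.2  0.6]
 [-1.1  2.4]
 [-0.5 -0.1]
 [-1.4 -1.4]]
knob [0.54036479 0.18631437 0.13413301] [-2.2 -1.5 -0.   0.3 -1.   0.1] [-0.02576581  0.11636497  0.13413301]
(-0.05, -0.052, 0.16) [0.5249 0.0169 0.16  ]
(-0.06, -0.052, 0.078) [0.515  0.0164 0.078 ]
(-0.025, 0.165, 0.12) [0.5386 0.2349 0.12  ]
(-0.025, 0.114, 0.135) [0.5413 0.184  0.135 ]
(-0.025, 0.08, 0.135) [0.543 0.15  0.135]
[0.50591031 0.05764032 0.40466806] [-0.06688077 -0.01033815  0.40466806]
```

```bash
python3 -m jog '[{"grip":1,"x":-21,"y":9,"z":0,"rx":0,"ry":0,"rz":0},{"grip":1,"x":-21,"y":8,"z":0,"rx":0,"ry":0,"rz":0},{"grip":1,"x":0,"y":0,"z":20,"rx":0,"ry":0,"rz":0},{"grip":1,"x":0,"y":0,"z":20,"rx":0,"ry":0,"rz":0},{"grip":1,"x":0,"y":0,"z":20,"rx":0,"ry":0,"rz":0},{"grip":1,"x":0,"y":0,"z":0,"rx":0,"ry":0,"rz":0},{"grip":1,"x":0,"y":0,"z":0,"rx":0,"ry":0,"rz":0}]' 20
cat > st.py <<'E'
from h import *
import sys,cv2
b=np.load("box.npy"); s=get_state(); x=np.array(s["eef_pos"]); c,sn=np.cos(b[2]),np.sin(b[2]); d=x[:2]-b[:2]
q=s["tcp_rot"]
print("t",round(s["time"],2),"tip box mm",(1000*np.array([c*d[0]+sn*d[1],-sn*d[0]+c*d[1],x[2]-.173])).round(1),"F",np.round(s["contact_force"],1),"yaw",round(np.degrees(2*np.arctan2(q[1],q[0])),1))
if len(sys.argv)>2:
    for n in sys.argv[2:]:
        cv2.imwrite(f"pics/{n}{sys.argv[1]}.png",read_camera(n)["frame"][:,:,::-1])
E
python3 st.py 2 scene wrist
```

```text
time: 3.0
eef_pos: [0.5252, 0.0167, 0.3438]
tcp_rot: [0.686, 0.728, -0.001, -0.001]
contact_force: [-0.3, -0.4, 0.9]
opening: 0.004
t 3.0 tip box mm [-49.8 -52.3 170.8] F [-0.3 -0.4  0.9] yaw 93.4
```

View pics/scene2.png

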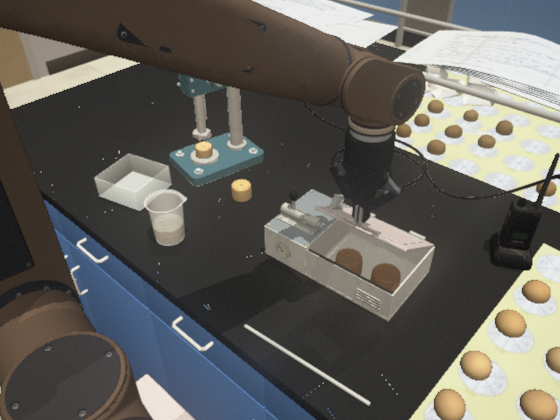

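View pics/wrist2.png

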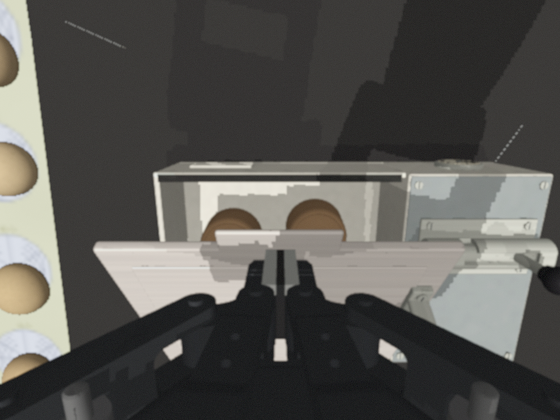

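The tips (wrist (280,265)) stand just inside the lid's front edge (row 242). I'll push down now.

```bash
python3 -m jog '[{"grip":1,"x":0,"y":0,"z":7,"rx":0,"ry":0,"rz":0},{"grip":1,"x":0,"y":0,"z":7,"rx":0,"ry":0,"rz":0},{"grip":1,"x":0,"y":0,"z":7,"rx":0,"ry":0,"rz":0},{"grip":1,"x":0,"y":-1,"z":7,"rx":0,"ry":0,"rz":0},{"grip":1,"x":0,"y":-1,"z":7,"rx":0,"ry":0,"rz":0},{"grip":1,"x":0,"y":-1,"z":7,"rx":0,"ry":0,"rz":0},{"grip":1,"x":0,"y":-1,"z":7,"rx":0,"ry":0,"rz":0},{"grip":1,"x":0,"y":-1,"z":7,"rx":0,"ry":0,"rz":0}]' 20
python3 st.py 3 wrist
```

```text
time: 3.77
eef_pos: [0.5204, 0.0151, 0.2878]
tcp_rot: [0.687, 0.727, -0.0, -0.0]
contact_force: [-0.0, -0.3, 2.0]
opening: 0.001
t 3.77 tip box mm [-54.6 -53.6 114.8] F [-0.  -0.3  2. ] yaw 93.2
```

View pics/wrist3.png

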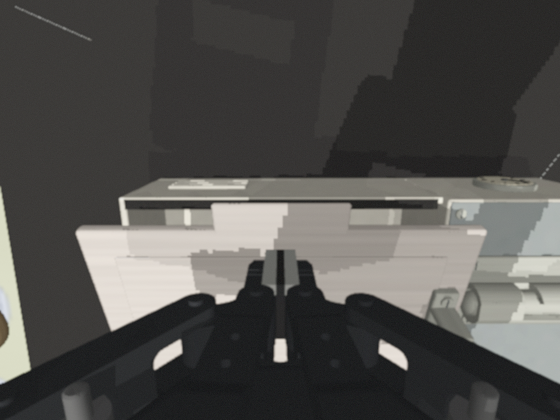

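The lid is closing, with its front edge now at row 228 and the force at 2 N. The lid is about 37 mm higher than shut, so I'll push on.

```bash
python3 -m jog '[{"grip":1,"x":0,"y":-1,"z":6,"rx":0,"ry":0,"rz":0},{"grip":1,"x":0,"y":-1,"z":6,"rx":0,"ry":0,"rz":0},{"grip":1,"x":0,"y":-1,"z":6,"rx":0,"ry":0,"rz":0},{"grip":1,"x":0,"y":-1,"z":5,"rx":0,"ry":0,"rz":0},{"grip":1,"x":0,"y":-1,"z":5,"rx":0,"ry":0,"rz":0},{"grip":1,"x":0,"y":-1,"z":4,"rx":0,"ry":0,"rz":0},{"grip":1,"x":0,"y":0,"z":2,"rx":0,"ry":0,"rz":0},{"grip":1,"x":0,"y":0,"z":0,"rx":0,"ry":0,"rz":0}]' 20
python3 st.py 4
python3 -m jog '[{"grip":1,"x":0,"y":0,"z":1,"rx":0,"ry":0,"rz":0},{"grip":1,"x":0,"y":0,"z":1,"rx":0,"ry":0,"rz":0},{"grip":1,"x":0,"y":0,"z":0,"rx":0,"ry":0,"rz":0}]' 20
python3 st.py 4 scene wrist
```

```text
time: 4.48
eef_pos: [0.5144, 0.0148, 0.254]
tcp_rot: [0.687, 0.727, -0.001, -0.001]
contact_force: [0.4, -0.1, 0.4]
opening: -0.002
t 4.48 tip box mm [-60.6 -53.5  81. ] F [ 0.4 -0.1  0.4] yaw 93.2
time: 4.73
eef_pos: [0.5145, 0.0148, 0.2525]
tcp_rot: [0.687, 0.727, -0.0, -0.0]
contact_force: [0.4, 0.2, 0.1]
opening: 0.003
t 4.73 tip box mm [-60.5 -53.5  79.5] F [0.4 0.2 0.1] yaw 93.2
```

View pics/scene4.png

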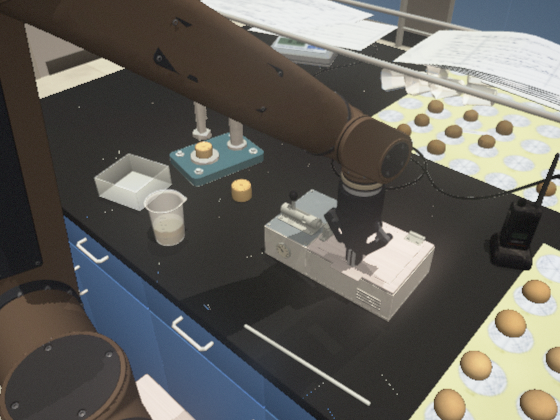

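```bash
for i in 1; do python3 -m jog '[{"grip":1,"x":0,"y":0,"z":1,"rx":0,"ry":0,"rz":0},{"grip":1,"x":0,"y":0,"z":1,"rx":0,"ry":0,"rz":0},{"grip":1,"x":0,"y":0,"z":0,"rx":0,"ry":0,"rz":0}]' 20; python3 st.py 5; done
python3 -m jog '[{"grip":1,"x":0,"y":0,"z":1,"rx":0,"ry":0,"rz":0},{"grip":1,"x":0,"y":0,"z":0,"rx":0,"ry":0,"rz":0}]' 20; python3 st.py 5 wrist
```

```text
time: 5.08
eef_pos: [0.5149, 0.0148, 0.2514]
tcp_rot: [0.687, 0.727, -0.0, -0.0]
contact_force: [-2.6, 0.4, 4.9]
opening: 0.003
t 5.08 tip box mm [-60.1 -53.6  78.4] F [-2.6  0.4  4.9] yaw 93.3
time: 5.25
eef_pos: [0.5151, 0.0148, 0.2514]
tcp_rot: [0.687, 0.727, -0.0, -0.0]
contact_force: [-5.5, 0.9, 10.3]
opening: 0.005
t 5.25 tip box mm [-60.  -53.6  78.4] F [-5.5  0.9 10.3] yaw 93.3
```

View pics/wrist5.png

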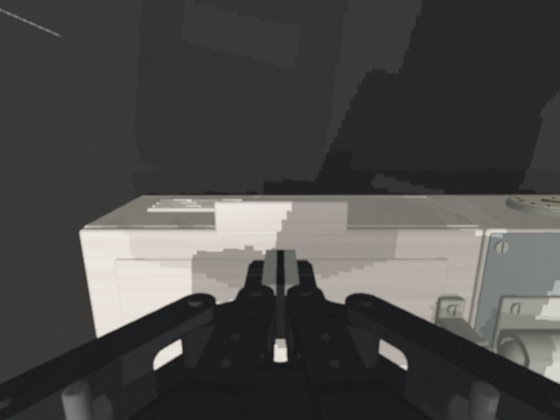

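The lid is against its stop at tip z 78.4 mm with 10 N building up, and it is flush with the deck. Next I go up and over to the far side of the knob.

```bash
python3 -m jog '[{"grip":1,"x":0,"y":0,"z":-10,"rx":0,"ry":0,"rz":0},{"grip":1,"x":0,"y":0,"z":-25,"rx":0,"ry":0,"rz":0},{"grip":1,"x":0,"y":0,"z":-35,"rx":0,"ry":0,"rz":0},{"grip":1,"x":0,"y":0,"z":-30,"rx":0,"ry":0,"rz":0},{"grip":1,"x":30,"y":6,"z":0,"rx":0,"ry":0,"rz":0},{"grip":1,"x":30,"y":6,"z":0,"rx":0,"ry":0,"rz":0},{"grip":1,"x":30,"y":6,"z":0,"rx":0,"ry":0,"rz":0},{"grip":1,"x":30,"y":6,"z":0,"rx":0,"ry":0,"rz":0}]' 20
python3 -m jog '[{"grip":1,"x":32,"y":6,"z":0,"rx":0,"ry":0,"rz":0},{"grip":1,"x":32,"y":6,"z":0,"rx":0,"ry":0,"rz":0},{"grip":1,"x":30,"y":0,"z":0,"rx":0,"ry":0,"rz":0},{"grip":1,"x":0,"y":0,"z":0,"rx":0,"ry":0,"rz":0},{"grip":1,"x":0,"y":0,"z":0,"rx":0,"ry":0,"rz":0}]' 20
python3 st.py 6 wrist scene
```

```text
time: 5.97
eef_pos: [0.5319, 0.1371, 0.3504]
tcp_rot: [0.687, 0.727, 0.001, 0.001]
contact_force: [0.3, -0.3, -1.2]
opening: -0.0
time: 6.38
eef_pos: [0.5382, 0.2318, 0.3497]
tcp_rot: [0.686, 0.728, -0.0, 0.0]
contact_force: [-0.3, -0.1, 0.7]
opening: -0.001
t 6.38 tip box mm [-25.5 161.9 176.7] F [-0.3 -0.1  0.7] yaw 93.4
```

View pics/wrist6.png

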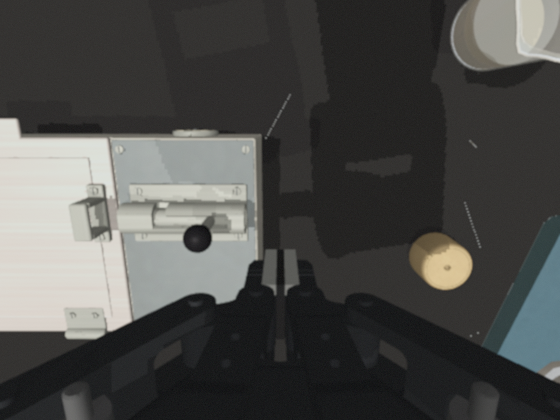

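View pics/scene6.png

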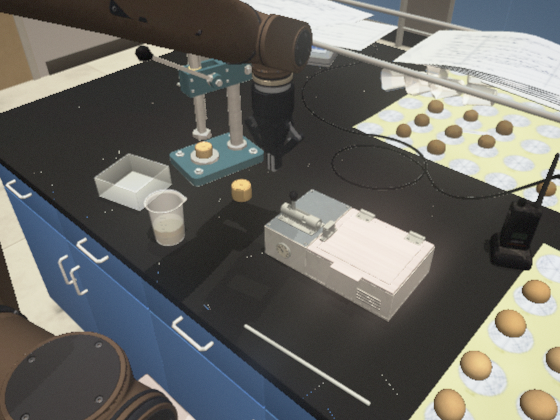

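The wrist view shows the lid shut, the keeper at (90,213), the barrel at (118–245, 217) and the knob at (197,238). I'll check these against the model.

```bash
python3 - <<'E'
from h import *
cams(); c=read_camera("wrist"); K["wrist"]=(np.array(c["intrinsics"]),np.array(c["R"]),np.array(c["t"])); b=np.load("box.npy")
def inv(p):
    c,s=np.cos(b[2]),np.sin(b[2]); d=p[:2]-b[:2]; return (1000*np.array([c*d[0]+s*d[1],-s*d[0]+c*d[1]])).round(1)
for n,uv,z in (("corner FL",(262,135),.078),("deck FR",(111,138),.078),("knob",(197,238),.135),("barrel end",(246,217),.093),("barrel start",(118,217),.093),("keeper",(90,213),.106)): print(n,inv(onz("wrist",uv,z)))
E
```

```text
corner FL [-81.1 146.7]
deck FR [-78.6  39.4]
knob [-24.1 110.9]
barrel end [-24.9 135.5]
barrel start [-24.5  44.8]
keeper [-31.   33.1]
```

```bash
python3 -m jog '[{"grip":1,"x":0,"y":0,"z":20,"rx":0,"ry":0,"rz":0},{"grip":1,"x":0,"y":0,"z":20,"rx":0,"ry":0,"rz":0},{"grip":1,"x":0,"y":0,"z":18,"rx":0,"ry":0,"rz":0},{"grip":1,"x":-8,"y":0,"z":0,"rx":0,"ry":0,"rz":0},{"grip":1,"x":-8,"y":0,"z":0,"rx":0,"ry":0,"rz":0},{"grip":1,"x":-4,"y":0,"z":0,"rx":0,"ry":0,"rz":0},{"grip":1,"x":0,"y":0,"z":0,"rx":0,"ry":0,"rz":0}]' 20
python3 st.py 7 wrist
```

```text
time: 7.22
eef_pos: [0.5405, 0.2092, 0.2935]
tcp_rot: [0.688, 0.726, 0.001, 0.001]
contact_force: [-0.0, 0.4, 0.2]
opening: -0.001
t 7.22 tip box mm [-24.4 139.2 120.5] F [-0.   0.4  0.2] yaw 93.1
```

View pics/wrist7.png

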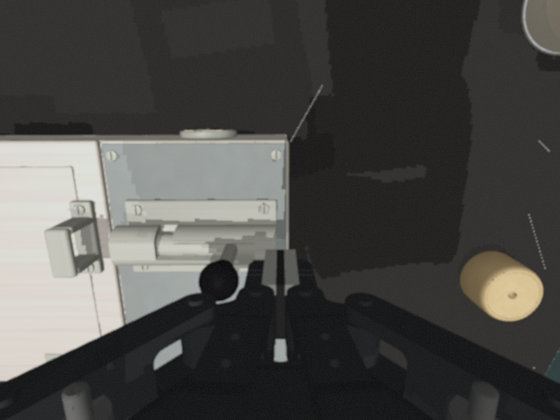

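The fingers (280,280) are just to the left of the knob (219,280). I'll start pushing.

```bash
python3 -m jog '[{"grip":1,"x":-3,"y":0,"z":0,"rx":0,"ry":0,"rz":0},{"grip":1,"x":-3,"y":0,"z":0,"rx":0,"ry":0,"rz":0},{"grip":1,"x":-3,"y":0,"z":0,"rx":0,"ry":0,"rz":0},{"grip":1,"x":-3,"y":0,"z":0,"rx":0,"ry":0,"rz":0},{"grip":1,"x":-3,"y":0,"z":0,"rx":0,"ry":0,"rz":0},{"grip":1,"x":0,"y":0,"z":0,"rx":0,"ry":0,"rz":0}]' 20; python3 st.py 7
python3 -m jog '[{"grip":1,"x":-3,"y":0,"z":0,"rx":0,"ry":0,"rz":0},{"grip":1,"x":-3,"y":0,"z":0,"rx":0,"ry":0,"rz":0},{"grip":1,"x":-3,"y":0,"z":0,"rx":0,"ry":0,"rz":0},{"grip":1,"x":0,"y":0,"z":0,"rx":0,"ry":0,"rz":0}]' 20
python3 st.py 8 wrist
```

```text
time: 7.77
eef_pos: [0.5407, 0.1953, 0.2921]
tcp_rot: [0.687, 0.727, 0.0, 0.0]
contact_force: [-1.1, 0.2, 2.0]
opening: -0.0
t 7.77 tip box mm [-25.  125.3 119.1] F [-1.1  0.2  2. ] yaw 93.2
time: 8.1
eef_pos: [0.5411, 0.1861, 0.2917]
tcp_rot: [0.687, 0.727, -0.0, 0.0]
contact_force: [0.3, 0.4, 1.1]
opening: -0.003
t 8.1 tip box mm [-25.1 116.1 118.7] F [0.3 0.4 1.1] yaw 93.2
```

View pics/wrist8.png

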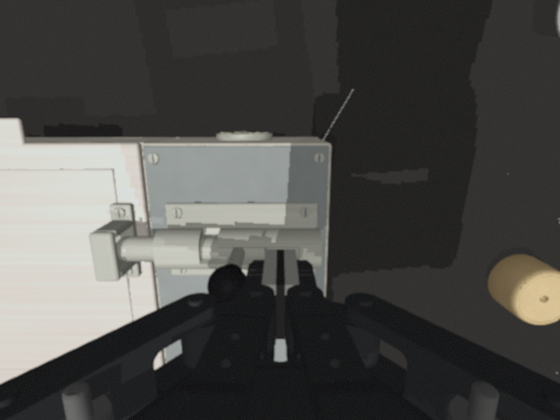

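The bolt is entering the keeper at (125,250). The knob is about 12 mm short of the corner.

```bash
python3 -m jog '[{"grip":1,"x":-2,"y":0,"z":0,"rx":0,"ry":0,"rz":0},{"grip":1,"x":-2,"y":0,"z":0,"rx":0,"ry":0,"rz":0},{"grip":1,"x":-2,"y":0,"z":0,"rx":0,"ry":0,"rz":0},{"grip":1,"x":-2,"y":0,"z":0,"rx":0,"ry":0,"rz":0},{"grip":1,"x":0,"y":0,"z":0,"rx":0,"ry":0,"rz":0},{"grip":1,"x":0,"y":0,"z":0,"rx":0,"ry":0,"rz":0}]' 20; python3 st.py 9
python3 -m jog '[{"grip":1,"x":-1,"y":0,"z":0,"rx":0,"ry":0,"rz":0},{"grip":1,"x":-1,"y":0,"z":0,"rx":0,"ry":0,"rz":0},{"grip":1,"x":0,"y":0,"z":0,"rx":0,"ry":0,"rz":0}]' 20
python3 st.py 9 wrist
```

```text
time: 8.65
eef_pos: [0.5414, 0.1784, 0.2915]
tcp_rot: [0.687, 0.727, -0.0, 0.0]
contact_force: [-0.6, 1.5, 0.2]
opening: 0.0
t 8.65 tip box mm [-25.1 108.4 118.5] F [-0.6  1.5  0.2] yaw 93.2
time: 8.9
eef_pos: [0.5415, 0.1765, 0.2916]
tcp_rot: [0.687, 0.727, -0.0, -0.0]
contact_force: [0.4, 1.6, 0.5]
opening: -0.001
t 8.9 tip box mm [-25.1 106.5 118.6] F [0.4 1.6 0.5] yaw 93.2
```

View pics/wrist9.png

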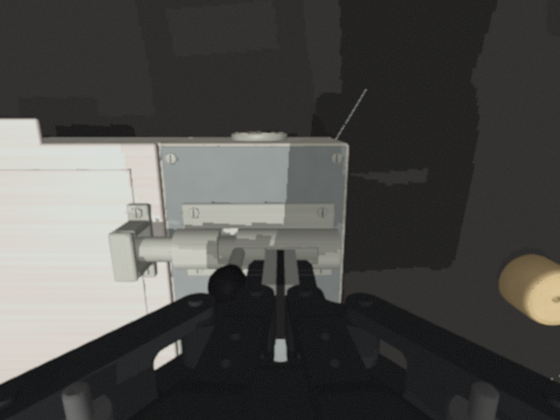

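```bash
python3 -m jog '[{"grip":1,"x":-1,"y":0,"z":0,"rx":0,"ry":0,"rz":0},{"grip":1,"x":0,"y":0,"z":0,"rx":0,"ry":0,"rz":0},{"grip":1,"x":-1,"y":0,"z":0,"rx":0,"ry":0,"rz":0},{"grip":1,"x":0,"y":0,"z":0,"rx":0,"ry":0,"rz":0}]' 20; python3 st.py 10
python3 -m jog '[{"grip":1,"x":-1,"y":0,"z":0,"rx":0,"ry":0,"rz":0},{"grip":1,"x":0,"y":0,"z":0,"rx":0,"ry":0,"rz":0}]' 20; python3 st.py 10 wrist
```

```text
time: 9.28
eef_pos: [0.5417, 0.1745, 0.2916]
tcp_rot: [0.687, 0.727, -0.0, -0.0]
contact_force: [0.4, 1.0, 0.1]
opening: -0.002
t 9.28 tip box mm [-25.1 104.5 118.6] F [0.4 1.  0.1] yaw 93.2
time: 9.45
eef_pos: [0.5417, 0.1735, 0.2916]
tcp_rot: [0.687, 0.727, -0.0, -0.0]
contact_force: [-0.5, 1.5, -0.1]
opening: 0.004
t 9.45 tip box mm [-25.1 103.5 118.6] F [-0.5  1.5 -0.1] yaw 93.2
```

View pics/wrist10.png

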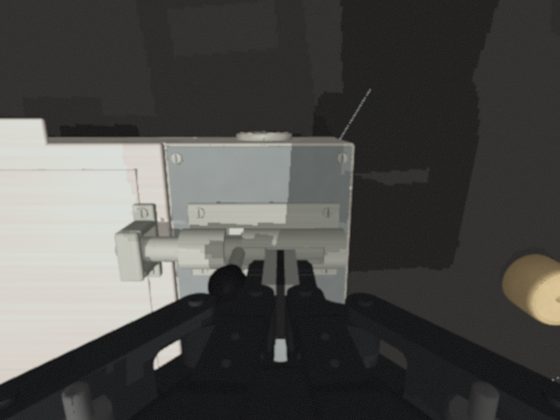

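Nothing stops it yet and the push is still about 1.5 N, so I'll continue in 1 mm steps.

```bash
python3 -m jog '[{"grip":1,"x":-1,"y":0,"z":0,"rx":0,"ry":0,"rz":0},{"grip":1,"x":0,"y":0,"z":0,"rx":0,"ry":0,"rz":0}]' 20; python3 -m jog '[{"grip":1,"x":-1,"y":0,"z":0,"rx":0,"ry":0,"rz":0},{"grip":1,"x":0,"y":0,"z":0,"rx":0,"ry":0,"rz":0}]' 20; python3 st.py 11 wrist
```

```text
time: 9.67
eef_pos: [0.5418, 0.1725, 0.2916]
tcp_rot: [0.687, 0.727, -0.0, -0.0]
contact_force: [-0.3, 2.2, -0.4]
opening: 0.002
time: 9.83
eef_pos: [0.5418, 0.1715, 0.2916]
tcp_rot: [0.687, 0.727, -0.0, -0.0]
contact_force: [-0.1, 2.3, -0.4]
opening: -0.001
t 9.83 tip box mm [-25.1 101.5 118.6] F [-0.1  2.3 -0.4] yaw 93.2
```

```bash
python3 - <<'E'
import cv2
a=cv2.imread("pics/wrist11.png")[190:320,100:300]; cv2.imwrite("pics/z11.png",cv2.resize(a,None,fx=4,fy=4,interpolation=cv2.INTER_CUBIC))
E
```

```text
(no output)
```

View pics/z11.png

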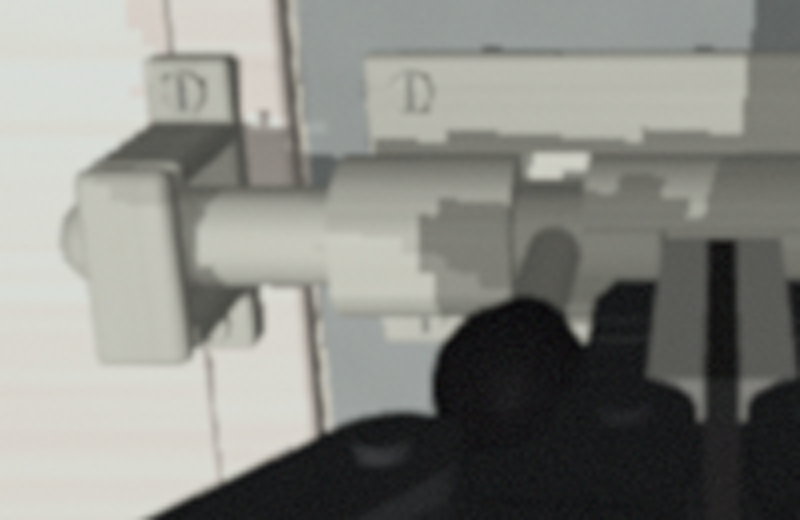

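The nose shows through the keeper at (70,235) in the crop, and the stem is within about 1 mm of the slot's end. I'll push to the stop.

```bash
python3 -m jog '[{"grip":1,"x":-1,"y":0,"z":0,"rx":0,"ry":0,"rz":0},{"grip":1,"x":0,"y":0,"z":0,"rx":0,"ry":0,"rz":0}]' 20;python3 st.py 12; python3 -m jog '[{"grip":1,"x":-1,"y":0,"z":0,"rx":0,"ry":0,"rz":0},{"grip":1,"x":0,"y":0,"z":0,"rx":0,"ry":0,"rz":0}]' 20; python3 st.py 12 wrist
python3 - <<'E'
import cv2
a=cv2.imread("pics/wrist12.png")[190:320,100:300]; cv2.imwrite("pics/z12.png",cv2.resize(a,None,fx=4,fy=4,interpolation=cv2.INTER_CUBIC))
E
```

```text
time: 10.05
eef_pos: [0.5419, 0.1705, 0.2916]
tcp_rot: [0.687, 0.727, -0.0, -0.0]
contact_force: [-0.4, 2.2, -0.4]
opening: 0.001
t 10.05 tip box mm [-25.1 100.5 118.6] F [-0.4  2.2 -0.4] yaw 93.2
time: 10.22
eef_pos: [0.542, 0.1695, 0.2917]
tcp_rot: [0.687, 0.727, 0.0, -0.0]
contact_force: [-1.2, 2.3, -1.0]
opening: -0.001
t 10.22 tip box mm [-25.   99.5 118.7] F [-1.2  2.3 -1. ] yaw 93.2
```

View pics/z12.png

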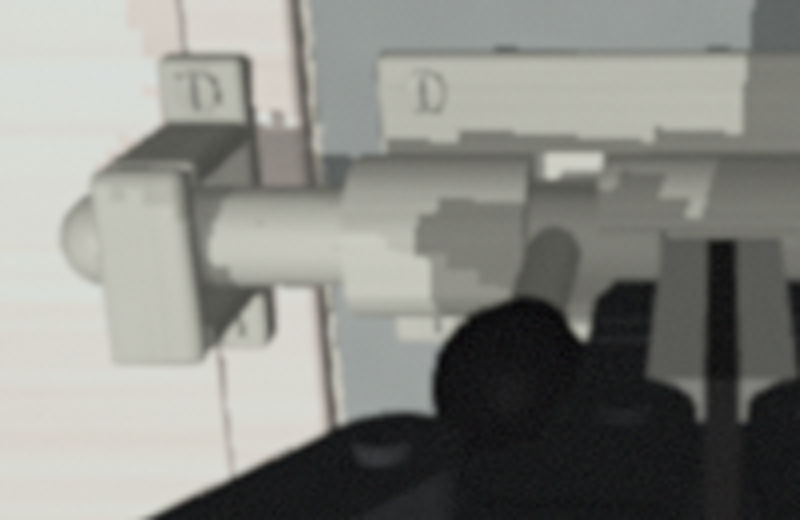

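```bash
python3 -m jog '[{"grip":1,"x":-1,"y":0,"z":0,"rx":0,"ry":0,"rz":0},{"grip":1,"x":0,"y":0,"z":0,"rx":0,"ry":0,"rz":0}]' 20; python3 -m jog '[{"grip":1,"x":-1,"y":0,"z":0,"rx":0,"ry":0,"rz":0},{"grip":1,"x":0,"y":0,"z":0,"rx":0,"ry":0,"rz":0}]' 20; python3 st.py 13 wrist
python3 - <<'E'
import cv2
a=cv2.imread("pics/wrist13.png")[190:320,100:300]; cv2.imwrite("pics/z13.png",cv2.resize(a,None,fx=4,fy=4,interpolation=cv2.INTER_CUBIC))
E
```

```text
time: 10.43
eef_pos: [0.542, 0.1689, 0.2917]
tcp_rot: [0.687, 0.727, 0.001, -0.001]
contact_force: [0.7, 5.2, -1.1]
opening: 0.001
time: 10.6
eef_pos: [0.542, 0.1684, 0.2917]
tcp_rot: [0.687, 0.727, 0.001, -0.001]
contact_force: [-0.5, 6.6, -0.1]
opening: 0.0
t 10.6 tip box mm [-25.1  98.3 118.7] F [-0.5  6.6 -0.1] yaw 93.2
```

View pics/z13.png

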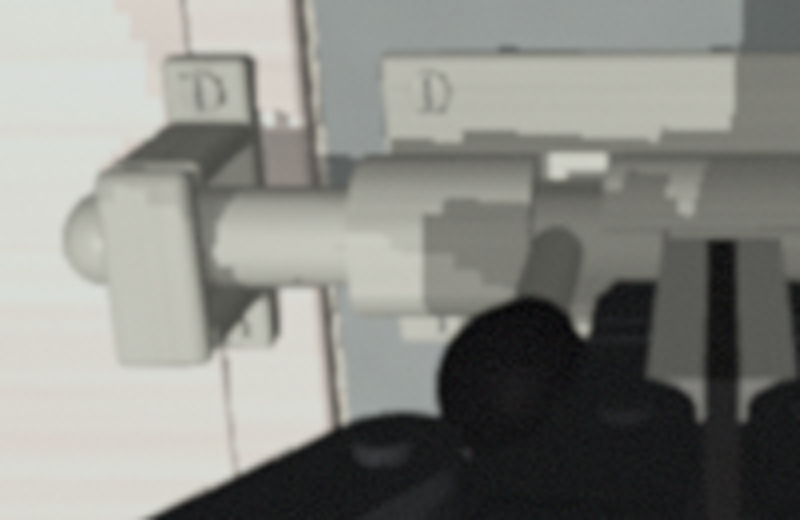

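It is at the stop: the force rises to 6.6 N and the nose stands well out of the keeper. I'll back off and go behind the knob.

```bash
python3 -m jog '[{"grip":1,"x":6,"y":0,"z":0,"rx":0,"ry":0,"rz":0},{"grip":1,"x":6,"y":0,"z":0,"rx":0,"ry":0,"rz":0},{"grip":1,"x":0,"y":0,"z":-20,"rx":0,"ry":0,"rz":0},{"grip":1,"x":0,"y":0,"z":-25,"rx":0,"ry":0,"rz":0},{"grip":1,"x":0,"y":20,"z":0,"rx":0,"ry":0,"rz":0},{"grip":1,"x":-15,"y":20,"z":0,"rx":0,"ry":0,"rz":0},{"grip":1,"x":-15,"y":0,"z":0,"rx":0,"ry":0,"rz":0},{"grip":1,"x":0,"y":0,"z":0,"rx":0,"ry":0,"rz":0}]' 20; python3 st.py 14 wrist
```

```text
time: 11.32
eef_pos: [0.5842, 0.1501, 0.3371]
tcp_rot: [0.687, 0.726, -0.001, 0.001]
contact_force: [0.0, 0.4, -0.9]
opening: 0.002
t 11.32 tip box mm [ 16.1  77.9 164.1] F [ 0.   0.4 -0.9] yaw 93.2
```

View pics/wrist14.png

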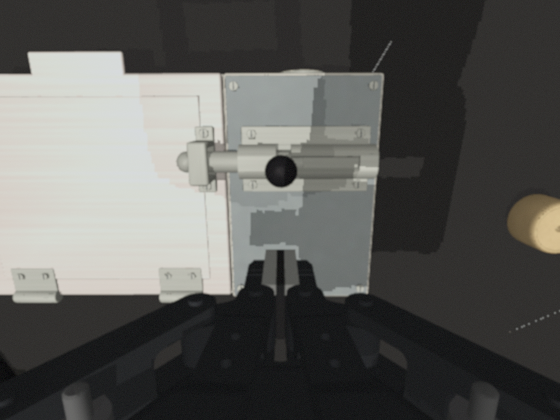

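The knob (281,171) is in line with the fingers (column 280), and the nose is through the keeper at (185,160). I'll lower and push forward.

```bash
python3 -m jog '[{"grip":1,"x":0,"y":0,"z":20,"rx":0,"ry":0,"rz":0},{"grip":1,"x":0,"y":0,"z":20,"rx":0,"ry":0,"rz":0},{"grip":1,"x":0,"y":0,"z":10,"rx":0,"ry":0,"rz":0},{"grip":1,"x":0,"y":-6,"z":0,"rx":0,"ry":0,"rz":0},{"grip":1,"x":0,"y":-6,"z":0,"rx":0,"ry":0,"rz":0},{"grip":1,"x":0,"y":0,"z":0,"rx":0,"ry":0,"rz":0}]' 20; python3 st.py 15
python3 -m jog '[{"grip":1,"x":0,"y":-3,"z":0,"rx":0,"ry":0,"rz":0},{"grip":1,"x":0,"y":-3,"z":0,"rx":0,"ry":0,"rz":0},{"grip":1,"x":0,"y":-3,"z":0,"rx":0,"ry":0,"rz":0},{"grip":1,"x":0,"y":-3,"z":0,"rx":0,"ry":0,"rz":0},{"grip":1,"x":0,"y":-3,"z":0,"rx":0,"ry":0,"rz":0},{"grip":1,"x":0,"y":0,"z":0,"rx":0,"ry":0,"rz":0}]' 20; python3 st.py 15 wrist scene
```

```text
time: 11.87
eef_pos: [0.5702, 0.1516, 0.2874]
tcp_rot: [0.687, 0.727, -0.0, 0.0]
contact_force: [0.2, -0.4, 0.7]
opening: -0.001
t 11.87 tip box mm [  2.2  80.2 114.4] F [ 0.2 -0.4  0.7] yaw 93.3
time: 12.37
eef_pos: [0.5558, 0.1504, 0.2872]
tcp_rot: [0.687, 0.727, 0.0, 0.0]
contact_force: [0.2, -0.4, 0.2]
opening: -0.005
t 12.37 tip box mm [-12.2  79.7 114.2] F [ 0.2 -0.4  0.2] yaw 93.2
```

View pics/wrist15.png

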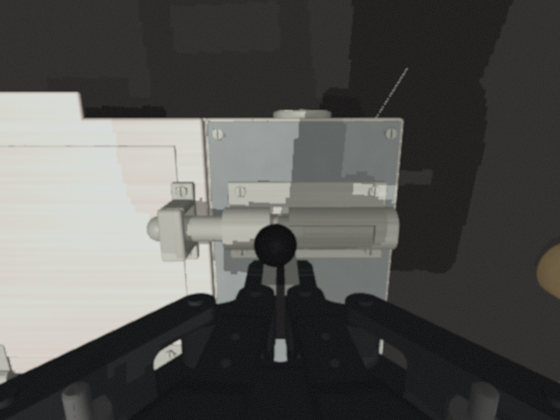

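The knob (275,245) is at the fingertips. I'll keep pushing forward.

```bash
python3 -m jog '[{"grip":1,"x":0,"y":-2.5,"z":0,"rx":0,"ry":0,"rz":0},{"grip":1,"x":0,"y":-2.5,"z":0,"rx":0,"ry":0,"rz":0},{"grip":1,"x":0,"y":-2.5,"z":0,"rx":0,"ry":0,"rz":0},{"grip":1,"x":0,"y":-2.5,"z":0,"rx":0,"ry":0,"rz":0},{"grip":1,"x":0,"y":0,"z":0,"rx":0,"ry":0,"rz":0}]' 20; python3 st.py 16 wrist
```

```text
time: 12.88
eef_pos: [0.5457, 0.1498, 0.2865]
tcp_rot: [0.687, 0.727, -0.0, -0.0]
contact_force: [1.9, -0.5, -0.1]
opening: -0.0
t 12.88 tip box mm [-22.3  79.6 113.5] F [ 1.9 -0.5 -0.1] yaw 93.3
```

View pics/wrist16.png

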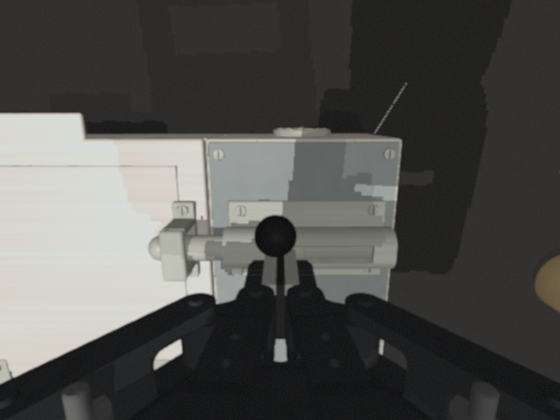

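The handle is turning with 2 N. I'll continue.

```bash
python3 -m jog '[{"grip":1,"x":0,"y":-2.5,"z":0,"rx":0,"ry":0,"rz":0},{"grip":1,"x":0,"y":-2.5,"z":0,"rx":0,"ry":0,"rz":0},{"grip":1,"x":0,"y":-2.5,"z":0,"rx":0,"ry":0,"rz":0},{"grip":1,"x":0,"y":-2.5,"z":0,"rx":0,"ry":0,"rz":0},{"grip":1,"x":0,"y":-2.5,"z":0,"rx":0,"ry":0,"rz":0},{"grip":1,"x":0,"y":-2.5,"z":0,"rx":0,"ry":0,"rz":0},{"grip":1,"x":0,"y":0,"z":0,"rx":0,"ry":0,"rz":0}]' 20; python3 st.py 17 wrist scene
```

```text
time: 13.52
eef_pos: [0.5306, 0.149, 0.2866]
tcp_rot: [0.687, 0.727, -0.0, -0.0]
contact_force: [0.4, 0.2, 0.5]
opening: -0.004
t 13.52 tip box mm [-37.5  79.6 113.6] F [0.4 0.2 0.5] yaw 93.3
```

View pics/wrist17.png

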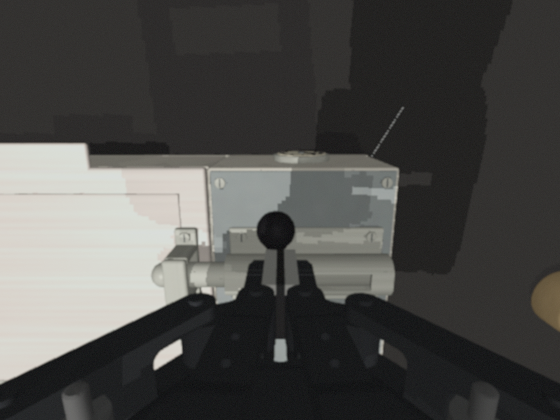

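View pics/scene17.png

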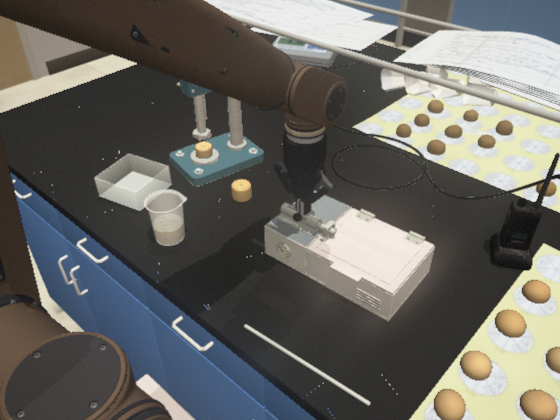

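The handle leans forward about 50°, with the knob at wrist (276,231). I'll go up and over, then push it down from above.

```bash
python3 -m jog '[{"grip":1,"x":0,"y":4,"z":0,"rx":0,"ry":0,"rz":0},{"grip":1,"x":0,"y":0,"z":-18,"rx":0,"ry":0,"rz":0},{"grip":1,"x":0,"y":0,"z":-18,"rx":0,"ry":0,"rz":0},{"grip":1,"x":0,"y":-15,"z":0,"rx":0,"ry":0,"rz":0},{"grip":1,"x":0,"y":-15,"z":0,"rx":0,"ry":0,"rz":0},{"grip":1,"x":0,"y":0,"z":0,"rx":0,"ry":0,"rz":0},{"grip":1,"x":0,"y":0,"z":0,"rx":0,"ry":0,"rz":0}]' 20; python3 st.py 18 wrist scene
```

```text
time: 14.2
eef_pos: [0.505, 0.1475, 0.3224]
tcp_rot: [0.687, 0.727, -0.0, -0.0]
contact_force: [0.8, 0.5, 0.4]
opening: -0.001
t 14.2 tip box mm [-63.2  79.5 149.4] F [0.8 0.5 0.4] yaw 93.3
```

View pics/wrist18.png

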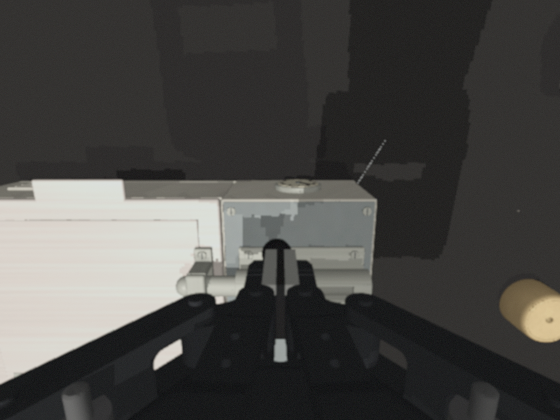

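View pics/scene18.png

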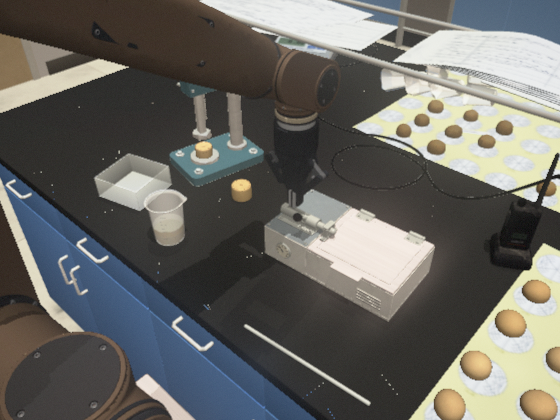

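The fingertips are over the knob (277,247). I'll push down.

```bash
python3 -m jog '[{"grip":1,"x":0,"y":0,"z":6,"rx":0,"ry":0,"rz":0},{"grip":1,"x":0,"y":0,"z":6,"rx":0,"ry":0,"rz":0},{"grip":1,"x":0,"y":0,"z":3,"rx":0,"ry":0,"rz":0},{"grip":1,"x":0,"y":0,"z":3,"rx":0,"ry":0,"rz":0},{"grip":1,"x":0,"y":0,"z":3,"rx":0,"ry":0,"rz":0},{"grip":1,"x":0,"y":0,"z":3,"rx":0,"ry":0,"rz":0},{"grip":1,"x":0,"y":0,"z":3,"rx":0,"ry":0,"rz":0},{"grip":1,"x":0,"y":0,"z":0,"rx":0,"ry":0,"rz":0}]' 20; python3 st.py 19
python3 -m jog '[{"grip":1,"x":0,"y":-1,"z":3,"rx":0,"ry":0,"rz":0},{"grip":1,"x":0,"y":-1,"z":3,"rx":0,"ry":0,"rz":0},{"grip":1,"x":0,"y":0,"z":2,"rx":0,"ry":0,"rz":0},{"grip":1,"x":0,"y":0,"z":0,"rx":0,"ry":0,"rz":0}]' 20; python3 st.py 19 wrist scene
```

```text
time: 14.97
eef_pos: [0.5049, 0.1475, 0.2952]
tcp_rot: [0.687, 0.727, -0.0, -0.0]
contact_force: [-1.2, 0.0, 0.8]
opening: 0.001
t 14.97 tip box mm [-63.2  79.5 122.2] F [-1.2  0.   0.8] yaw 93.2
time: 15.3
eef_pos: [0.503, 0.1474, 0.287]
tcp_rot: [0.687, 0.727, -0.0, -0.0]
contact_force: [-0.6, -0.4, 0.4]
opening: 0.001
t 15.3 tip box mm [-65.1  79.4 114. ] F [-0.6 -0.4  0.4] yaw 93.2
```

View pics/wrist19.png

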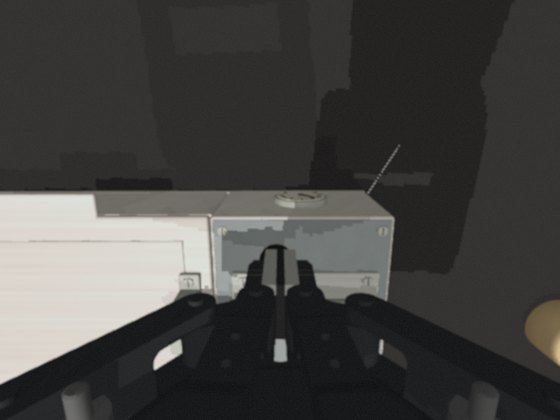

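The knob's edge shows just past the tips at (277,247) and is going down. I'll continue to the stop.

```bash
python3 -m jog '[{"grip":1,"x":0,"y":0,"z":2,"rx":0,"ry":0,"rz":0},{"grip":1,"x":0,"y":0,"z":2,"rx":0,"ry":0,"rz":0},{"grip":1,"x":0,"y":0,"z":0,"rx":0,"ry":0,"rz":0}]' 20; python3 st.py 20
python3 -m jog '[{"grip":1,"x":0,"y":0,"z":1,"rx":0,"ry":0,"rz":0},{"grip":1,"x":0,"y":0,"z":1,"rx":0,"ry":0,"rz":0},{"grip":1,"x":0,"y":0,"z":0,"rx":0,"ry":0,"rz":0}]' 20; python3 st.py 20 
python3 -m jog '[{"grip":1,"x":0,"y":0,"z":1,"rx":0,"ry":0,"rz":0},{"grip":1,"x":0,"y":0,"z":0,"rx":0,"ry":0,"rz":0}]' 20; python3 st.py 20 wrist side
```

```text
time: 15.65
eef_pos: [0.5031, 0.1474, 0.2833]
tcp_rot: [0.687, 0.727, -0.0, -0.0]
contact_force: [0.1, -0.4, 0.5]
opening: 0.003
t 15.65 tip box mm [-65.   79.4 110.3] F [ 0.1 -0.4  0.5] yaw 93.2
time: 15.9
eef_pos: [0.5031, 0.1474, 0.2815]
tcp_rot: [0.687, 0.727, -0.0, -0.0]
contact_force: [-0.1, 0.3, 0.6]
opening: -0.003
t 15.9 tip box mm [-65.   79.4 108.5] F [-0.1  0.3  0.6] yaw 93.2
time: 16.07
eef_pos: [0.5032, 0.1474, 0.2806]
tcp_rot: [0.687, 0.727, 0.0, -0.0]
contact_force: [-0.6, 0.1, 0.1]
opening: -0.002
t 16.07 tip box mm [-64.9  79.4 107.6] F [-0.6  0.1  0.1] yaw 93.2
```

View pics/wrist20.png

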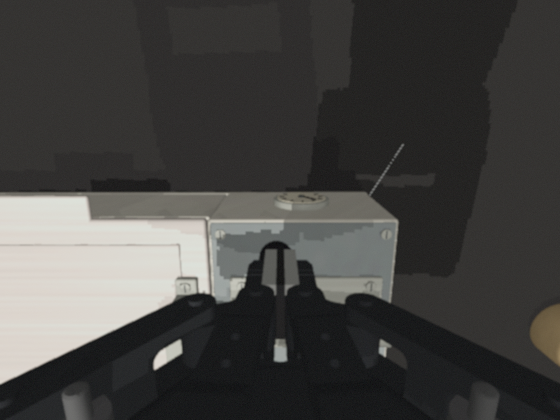

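```bash
python3 -m jog '[{"grip":1,"x":0,"y":0,"z":1,"rx":0,"ry":0,"rz":0},{"grip":1,"x":0,"y":0,"z":0,"rx":0,"ry":0,"rz":0}]' 20; python3 st.py 21
python3 -m jog '[{"grip":1,"x":0,"y":0,"z":1,"rx":0,"ry":0,"rz":0},{"grip":1,"x":0,"y":0,"z":0,"rx":0,"ry":0,"rz":0}]' 20; python3 st.py 21 wrist side
python3 - <<'E'
import cv2
a=cv2.imread("pics/side21.png")[170:260,200:320]; cv2.imwrite("pics/z21.png",cv2.resize(a,None,fx=6,fy=6,interpolation=cv2.INTER_CUBIC))
E
```

```text
time: 16.33
eef_pos: [0.5033, 0.1474, 0.2798]
tcp_rot: [0.687, 0.727, 0.0, 0.0]
contact_force: [-0.6, -0.1, 1.0]
opening: 0.002
t 16.33 tip box mm [-64.9  79.4 106.8] F [-0.6 -0.1  1. ] yaw 93.2
time: 16.5
eef_pos: [0.5034, 0.1474, 0.2794]
tcp_rot: [0.687, 0.727, -0.0, -0.0]
contact_force: [-1.8, 0.0, 3.2]
opening: -0.002
t 16.5 tip box mm [-64.7  79.4 106.4] F [-1.8  0.   3.2] yaw 93.2
```

View pics/z21.png

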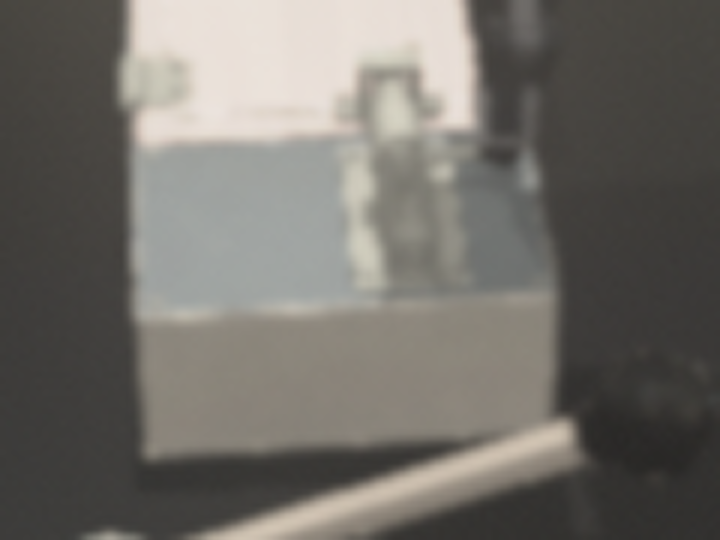

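The stop is at tip z 106.4 mm (predicted 106.5) with the force rising. One more small press, then I retract.

```bash
python3 -m jog '[{"grip":1,"x":0,"y":0,"z":1,"rx":0,"ry":0,"rz":0},{"grip":1,"x":0,"y":0,"z":0,"rx":0,"ry":0,"rz":0}]' 20; python3 st.py 22
python3 -m jog '[{"grip":1,"x":0,"y":0,"z":-5,"rx":0,"ry":0,"rz":0},{"grip":1,"x":0,"y":0,"z":-20,"rx":0,"ry":0,"rz":0},{"grip":1,"x":0,"y":0,"z":-35,"rx":0,"ry":0,"rz":0},{"grip":1,"x":0,"y":0,"z":-35,"rx":0,"ry":0,"rz":0},{"grip":1,"x":0,"y":20,"z":-10,"rx":0,"ry":0,"rz":0},{"grip":1,"x":0,"y":20,"z":0,"rx":0,"ry":0,"rz":0},{"grip":1,"x":0,"y":0,"z":0,"rx":0,"ry":0,"rz":0},{"grip":1,"x":0,"y":0,"z":0,"rx":0,"ry":0,"rz":0}]' 20; python3 st.py 22 wrist scene side
python3 - <<'E'
import cv2
a=cv2.imread("pics/scene22.png")[180:320,255:445]; cv2.imwrite("pics/z22.png",cv2.resize(a,None,fx=4,fy=4,interpolation=cv2.INTER_CUBIC))
E
```

```text
time: 16.77
eef_pos: [0.5034, 0.1475, 0.279]
tcp_rot: [0.687, 0.727, -0.0, -0.0]
contact_force: [-5.0, -0.4, 8.6]
opening: -0.001
t 16.77 tip box mm [-64.7  79.5 106. ] F [-5.  -0.4  8.6] yaw 93.3
time: 17.43
eef_pos: [0.5435, 0.1496, 0.3822]
tcp_rot: [0.687, 0.727, -0.0, -0.0]
contact_force: [-0.3, -0.3, 0.0]
opening: -0.001
t 17.43 tip box mm [-24.6  79.5 209.2] F [-0.3 -0.3  0. ] yaw 93.2
```

View pics/wrist22.png

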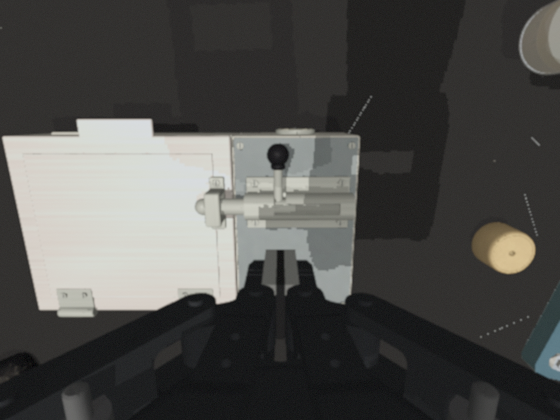

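View pics/z22.png

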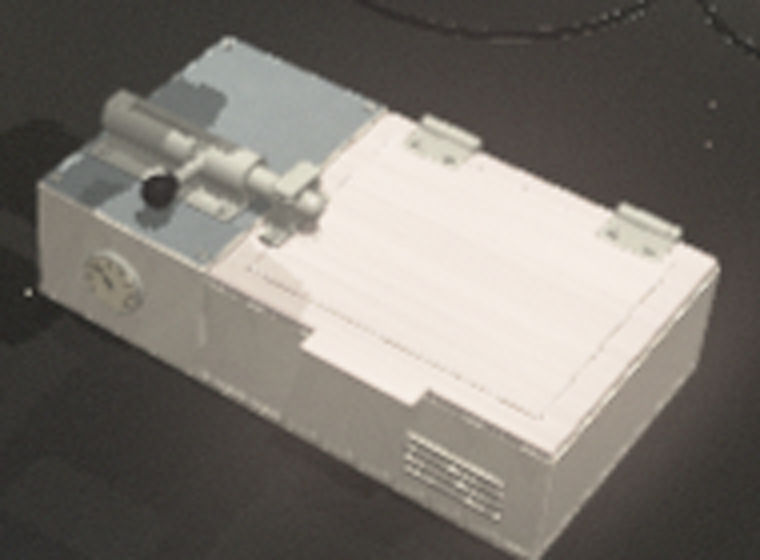

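The lid is shut, the nose stands out past the keeper, and the handle lies in the short leg. The knob in the scene crop is at (158,188), and the prediction for fully down was (155,190). The arm is clear, so I'm handing in.

```bash
python3 -c "
from plant import sign_off; print(sign_off())"
```

```text
the job is handed in; nothing more can be done
None
```

I pushed the lid shut, slid the bolt home and turned the handle down into the short leg, using only the closed fingertips. I handed the job in at about 17.5 s of the 48 s allowed; hand-in gave no verdict.

| Step | What stopped it | Highest force read |
|---|---|---|
| Lid shut | Tip at z 78.4 mm (shut is 78 mm) | about 12 N |
| Bolt home | Stop at the slot's corner, nose well out of the keeper | about 7 N |
| Handle down | Tip at z 106.4 mm (predicted 106.5 mm) | about 10 N |

- **Last pictures:** these showed the lid flush, the nose through the keeper and the knob within 1 pixel of its predicted lowered position. By eye, the pale cake and beaker looked unmoved, though I did not measure them. The arm was clear, with zero force.
- **Disagreements:** my measurements of the box differed by up to about 2.7 pixels (a few mm) between cameras. The bolt was not fully drawn back at the start: I read it 6 to 11 mm along its slot. Neither affected the pushes.
- **Not checked:** with the lid shut, the two cakes in the box could not be seen.

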